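Set the vent valve and eject the spent trap cartridge

ROBOT

A 7-joint arm with a two-finger parallel gripper is mounted at the origin on the work surface. World frame = base frame: x ahead of the robot, y to its left, z up, the work surface at z = 0. Lengths are in m, angles in rad, forces in N, time in s.
With the tool pointing down it reaches from about 0.35 to 0.9 m from the base axis. Payload 8.1 kg.
Tool frame: the origin (TCP) lies at the very end of the fingers, on their centre line; the grasp point (between the pads) lies behind it (env.hold_point_z is the z of the grasp point in the tool frame, in m); z points along the fingers, y is the direction in which the jaws open and shut (so a half turn about z gives the same grasp; the last joint's range is limited). The gripper opens to 85 mm and grips with 20 to 120 N. Pads are 22 mm wide; open, the fingers measure 114 mm over their backs; the gripper's body (76 mm by 85 mm) begins 54 mm behind the grasp point. The pads swing forward as they close: fully open they stand 13 mm farther back than shut.
Start: joints at [-1.359, 0.434, 0.025, 1.573, -0.012, 1.134, -0.075], TCP at [0.194, 0.594, 0.231] pointing down, gripper open.
Joint ranges: [-2.62, 2.62], [-0.44, 2.09], [-1.27, 1.32], [0.08, 2.57], [-1.32, 4.46], [0.12, 2], [-2.74, 2.74]. Speed limits (rad/s): [2.22, 2.22, 3.01, 3.01, 3.14, 3.14, 3.14].

INTERFACE

Orientations are given as a 3x3 rotation matrix whose columns are the frame's x, y, z axes.
In Python, from plant import env gives the robot as it stands.
- The arm moves only by the shell command python3 -m creep 'ROWS' [FORCE]. ROWS is text: rows parted by semicolons, each of 7 numbers parted by spaces: the shift along the world's x, y, z in mm, then the turn, a rotation vector about the world's x, y, z in degrees, then the gripper's target within -1 to 1 (shut at 1, half-way at 0, fully open at -1). In form: tx ty tz wx wy wz jaw; .... A call has 1 to 20 rows; each row shifts and turns the pose as measured when the row begins; what a row does not reach is not made up. A row lasts 1/10 s, in which the tool goes at most 50 mm and 8.59 degrees, less where a joint would pass 70% of its speed; a pose out of reach is approached as far as the arm can. A call is refused whole if a number of a shift passes 50 or a number of a turn 8.59, either way. A call with a gripper value outside its range is refused whole. The fingers move at their own pace and stop on an object; FORCE is the grip in N (left out, the last holds). Time passes only in rows, so rows that do not move let the fingers close. It gives the time, the measured TCP pose, the force and the opening at its end, in the units of the state.
- env.sense(): the state, without advancing time (a new reading comes with each control period).
- env.capture(name): name is "side" or "top" or "wrist"; returns a dict with "color" (480x640x3 uint8, red, green, blue), "vfov" (degrees; the focal length in pixels is half the picture's height over the tangent of half this angle, whatever the lens; pixels are square), "cx", "cy" (the principal point, pixels), "extrinsics" (4x4, takes a point from world to camera coordinates). Camera axes: x right, y down, z forward; pixel columns grow to the right and rows downward; lengths in m; the calibration is good to about 2 mm. A picture is of the moment at which its call begins. There is no depth.
- env.hand_in(): hands the job in, once; it reports no verdict.
The state is a dict: "t": time; "joint_pos": joint angles; "qd": joint speeds; "joint_efforts": joint torques, N m; "tcp_pos": TCP position; "orientation": TCP orientation; "ft_force": force on the tool from outside, world axes, zero at the start; "moment": the same for the moment, N m; "grip_width": finger opening in m.
Only numpy, scipy, OpenCV 4.12 (cv2) and the standard library are available. Lean on these libraries where they do the work, as an engineer would, in place of code of your own. Each camera call takes 0.05 s, during which the arm holds its last target.

TASK

Change-over on the gas chromatograph's vent line: turn the vent valve's dial clockwise to its stop, then open it exactly four clicks counter-clockwise and let go of it. With the vent set, push the ejector rod of the trap housing fully home so that the spent cartridge drops out into the housing's catch tray. Leave the other things on the bench where they are.

Things in the scene. Friction and masses are not known exactly. Their poses are not given: they have to be found in the camera images.
- valve: Vent valve: an aluminium block 94 x 94 mm, 40 mm high, fixed to the bench, with brass fittings on its +y and -y sides (to 80 mm from the centre) and a round click dial on top. Origin: centre of its underside; z up. Ten black tick marks, one per click, run round the dial from +x (the long tick, the clockwise stop) counter-clockwise to -x.
- dial (a joint): Angle of the vent valve's dial in rad: 0 at its clockwise stop (pointer along the block's +x), growing counter-clockwise seen from above, up to 3.14 (fully open). It clicks every 0.349 rad (20 degrees), with a click position at 0, and springs into the nearest click when let go; turning it takes about 0.1 N m. It starts somewhere between five and eight clicks open.
- dial_grip (a point): The point to grip on the dial: on its vertical axis, 76 mm above the bench. The dial is a grey disc 60 mm across (its top 52 mm above the bench) with a black finger bar 14 mm thick, about 53 mm long and 34 mm tall (its top 86 mm above the bench), pointed at one end. This frame turns with the dial: x runs along the bar to the pointed end, y across it, z up.
- trap: Trap housing, fixed to the bench: a grey block 56 mm (x) x 54 mm (y), top 84 mm above the bench, with a level bore 22 mm wide through it along y, its axis 50 mm above the bench; a small cap on top reaches 108 mm. Origin: on the bench under the middle of the block. The ejector rod enters at the -y face; at the +y face is an open steel catch tray, inside x -37 to +37 mm, y 34 to 130 mm, floor 6 mm up, outer walls to 36 mm.
- ejector (a joint): Travel of the ejector rod in m along the housing's +y: 0 fully out, 0.052 fully home. It starts out, at 0 to 0.006. Sliding friction about 3 N, no spring: it stays where it is left.
- ejector_pad (a point): Centre of the outer (-y) face of the ejector rod's push pad, a black disc 44 mm across and 8 mm thick, its axis level along the housing's y and 50 mm above the bench; 99 mm from the housing's middle when fully out, 47 mm when fully home. Axes parallel to the housing's: y is the push direction. Free space behind it and under it.
- cartridge_mid (a point): Middle of the spent trap cartridge, a white cylinder with steel end bands, 22 mm across, 38 mm long, about 35 g, lying in the bore along the housing's y at the start, its near end some 6 to 10 mm from the rod's tip when the rod is fully out. The rod, pushed home, drives it right out of the bore.
- cartridge: The spent cartridge as a body; its origin is the point cartridge_mid, y along its length.
- mouse: Black computer mouse, a bystander, about 104 x 58 mm and 34 mm high; origin under its centre.
- solvent: Small bottle, a bystander, 56 mm across and 110 mm high; origin under its centre.
- wrench: Steel wrench lying on the bench, a bystander.
- vial_rack: White vial rack, a bystander, 70 x 130 mm, 41 mm high with three vials; origin under its centre.

How it is judged:
On the way, in this order (a step that is already met when the one before it is completed fails the run):
1. the dial is turned clockwise to its stop, the rod not yet pushed (value of joint dial below 0.08 rad and value of joint ejector below 0.012 m), for 0.1 s.
2. the dial rests four clicks open and is let go, the rod not yet pushed (value of joint dial between 1.266 and 1.526 rad and contact force between the fingers and valve below 0.3 N and value of joint ejector below 0.012 m), for 0.3 s.
3. the rod is pushed home and the cartridge is out in the tray (value of joint ejector above 0.046 m and x of cartridge_mid in the frame of trap between -0.037 and 0.037 m and y of cartridge_mid in the frame of trap between 0.034 and 0.13 m and z of cartridge_mid in the frame of trap below 0.036 m), for 0.2 s.
At the end, for the whole second after the job is handed in: The dial stands four clicks (1.396 rad, within 0.13) from its clockwise stop, the ejector rod is home (over 46 mm of its 52 mm travel), and the cartridge lies at rest inside the catch tray, its middle less than 36 mm above the bench (all of step 3 and value of joint dial between 1.266 and 1.526 rad and linear speed of cartridge below 0.03 m/s); the robot touches nothing.
It fails at once if the mouse is shoved or knocked over (distance of mouse from where it was at the start of the episode above 0.03 m or angle between mouse's own z axis and vertical above 0.5 rad).
It fails at once if the solvent is shoved or knocked over (distance of solvent from where it was at the start of the episode above 0.03 m or angle between solvent's own z axis and vertical above 0.5 rad).
It fails at once if the vial rack is shoved or knocked over (distance of vial_rack from where it was at the start of the episode above 0.03 m or angle between vial_rack's own z axis and vertical above 0.5 rad).
It fails at once if the wrench is shoved (distance of wrench from where it was at the start of the episode above 0.03 m).
It also fails if it takes over 69 s, if anything falls off the work surface, if the arm or the gripper's body presses on something with over 40 N, if the wrist force passes 120 N, or if a joint passes its speed limit or range.

## Working session

There is one attempt and no reset: what is moved stays moved. The work goes in short steps, Python scripts to look and compute and a shell command to move; the robot and the scene stay as the last step left them, time stands still between calls to the robot, and variables do not carry over. Pictures are saved under pics/ and viewed, and the job is handed in when it is done.

```bash
ls; mkdir -p pics
python3 - <<'E'
from plant import env
import cv2
s=env.sense()
for k in s: print(k,s[k])
print(env.hold_point_z)
for n in ["side","top","wrist"]:
    c=env.capture(n); cv2.imwrite(f"pics/a_{n}.png",c["color"][:,:,::-1]); print(n,c["vfov"],c["cx"],c["cy"],c["extrinsics"].round(4).tolist())
E
```

```text
pics
t 0.0
joint_pos [-1.3585979   0.43523713  0.02500075  1.57409885 -0.01159495  1.13400936
 -0.07505772]
qd [-0.00075692  0.00075821 -0.00189244 -0.00127884  0.000336   -0.0025617
  0.00098508]
joint_efforts [ 3.65407868e-04 -6.70493460e+01  1.02531105e+00 -3.16198790e+01
  1.55784586e-02  1.27299211e-02  1.52911603e-07]
tcp_pos [0.19342893 0.59377834 0.23051684]
orientation [[-9.50843172e-01  3.09672644e-01 -3.41269120e-04]
 [ 3.09672790e-01  9.50841887e-01 -1.57105444e-03]
 [-1.62019609e-04 -1.59950815e-03 -9.99998708e-01]]
ft_force [ 0.38111834 -0.44440676  0.20884192]
moment [-0.02579198 -0.01961839  0.01393133]
grip_width 0.08535098729303639
-0.0187
side 48.32212868704507 316.3494854830033 242.46920890416442 [[-0.9462, -0.3234, 0.0124, 0.4985], [-0.2457, 0.6928, -0.6779, 0.2086], [0.2106, -0.6445, -0.735, 0.8418], [0.0, 0.0, 0.0, 1.0]]
top 47.35086727826522 319.8485269789631 242.44179795218358 [[-0.0031, -0.9999, 0.0143, -0.0297], [-0.9887, 0.0009, -0.1501, 0.5804], [0.1501, -0.0146, -0.9886, 0.853], [0.0, 0.0, 0.0, 1.0]]
wrist 64.0810106206503 318.87560309959963 231.4145523480749 [[0.3102, 0.9507, -0.0013, -0.6228], [0.8975, -0.2924, 0.33, -0.0424], [0.3134, -0.1035, -0.944, 0.3808], [0.0, 0.0, 0.0, 1.0]]
```

View pics/a_top.png

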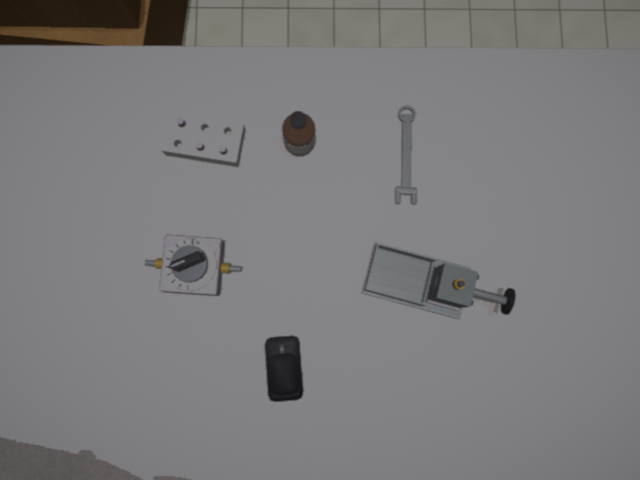

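View pics/a_side.png

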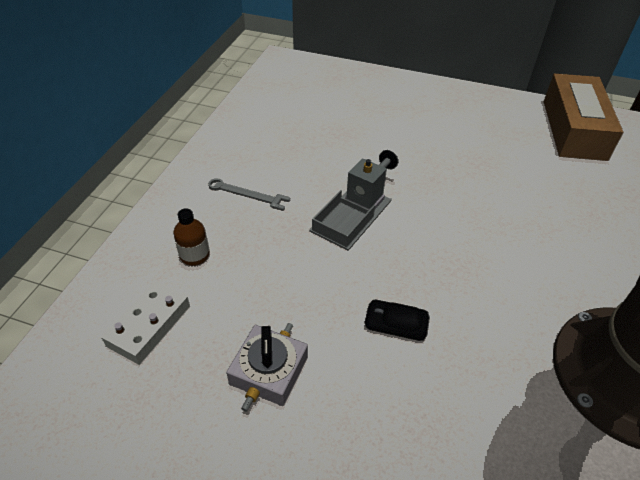

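View pics/a_wrist.png

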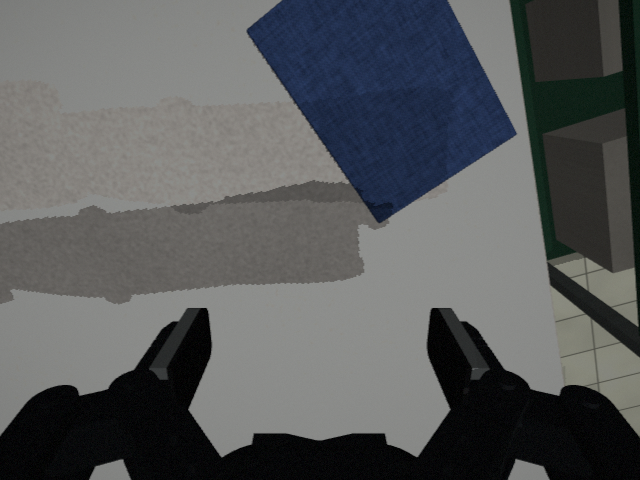

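The top view shows the valve at about (190,265) with the pointer toward the left, the trap at about (455,285), and its pad at about (509,300). The mouse is at (284,368), the bottle at (299,130), the rack at (205,141) and the wrench at (406,155). I'll zoom in next.

```bash
cat > h.py <<'E'
import numpy as np, cv2
from plant import env
def K(c):
    f=240/np.tan(np.radians(c["vfov"])/2); return f
def ray(c,u,v):
    E=np.array(c["extrinsics"]);R=E[:3,:3];o=-R.T@E[:3,3]
    f=K(c);d=R.T@np.array([(u-c["cx"])/f,(v-c["cy"])/f,1]);return o,d
def onz(c,u,v,z):
    o,d=ray(c,u,v);return o+d*(z-o[2])/d[2]
def proj(c,p):
    E=np.array(c["extrinsics"]);q=E[:3,:3]@np.asarray(p)+E[:3,3];f=K(c)
    return np.array([f*q[0]/q[2]+c["cx"],f*q[1]/q[2]+c["cy"]])
def tri(c1,p1,c2,p2):
    o1,d1=ray(c1,*p1);o2,d2=ray(c2,*p2)
    s=np.linalg.lstsq(np.c_[d1,-d2],o2-o1,rcond=None)[0]
    a=o1+d1*s[0];b=o2+d2*s[1];return (a+b)/2,np.linalg.norm(a-b)
E
python3 - <<'E'
import cv2,numpy as np
t=cv2.imread("pics/a_top.png");s=cv2.imread("pics/a_side.png")
def z(im,x,y,w,h,k): return cv2.resize(im[y:y+h,x:x+w],None,fx=k,fy=k,interpolation=cv2.INTER_CUBIC)
a=z(t,140,225,110,80,7);cv2.imwrite("pics/z1.png",a)
cv2.imwrite("pics/z2.png",z(t,355,230,170,100,4.7))
cv2.imwrite("pics/z3.png",z(s,220,310,100,110,5))
cv2.imwrite("pics/z4.png",z(s,300,140,110,115,5))
E
```

```text
(no output)
```

View pics/z1.png

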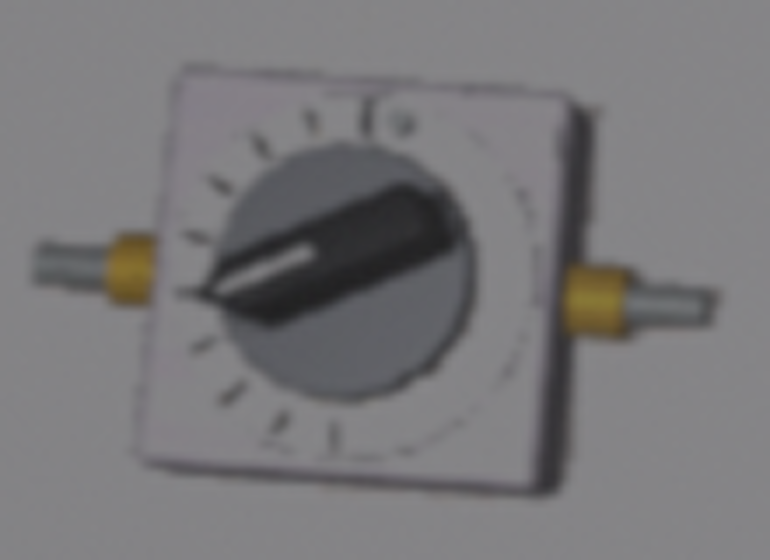

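View pics/z2.png

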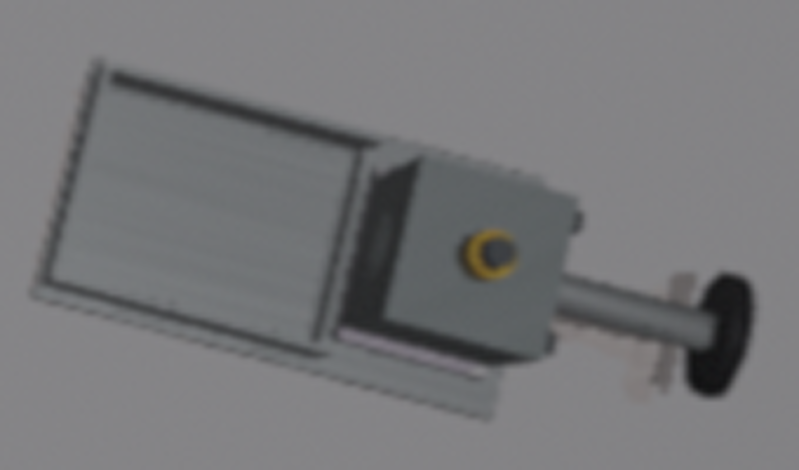

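View pics/z3.png

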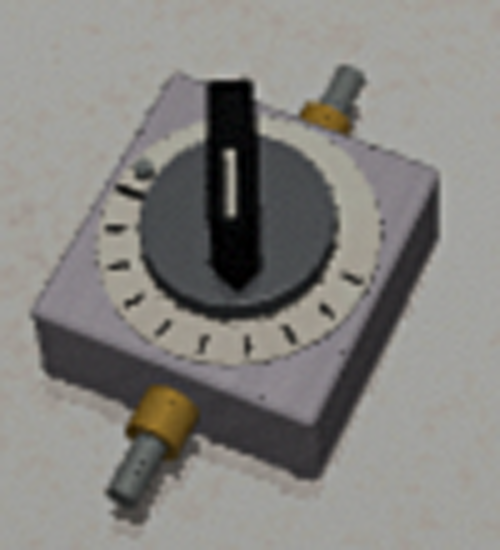

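View pics/z4.png

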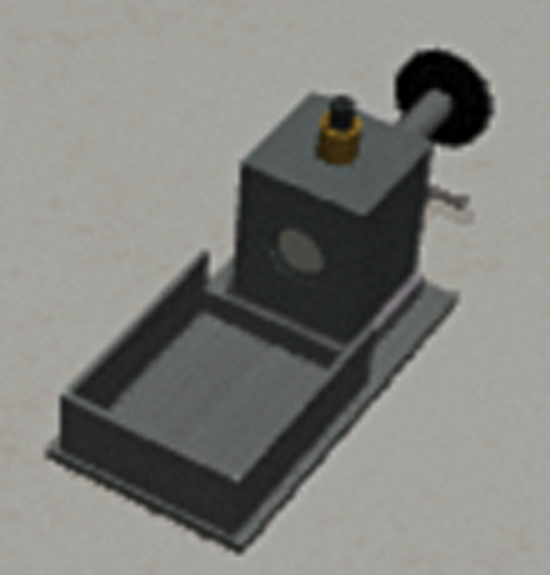

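Run:
```python
from h import *
t=env.capture("top");s=env.capture("side")
def q(X,Y,x,y,k): return ((X+.5)/k-.5+x,(Y+.5)/k-.5+y)
z1=lambda X,Y:q(X,Y,140,225,7)
z2=lambda X,Y:q(X,Y,355,230,4.7)
z3=lambda X,Y:q(X,Y,220,310,5)
z4=lambda X,Y:q(X,Y,300,140,5)
print("valve")
C=[onz(t,*z1(*p),.04) for p in [(180,70),(575,97),(537,490),(140,462)]]
C=np.array(C)[:,:2];print(C.round(4).tolist(),C.mean(0).round(4),np.linalg.norm(np.roll(C,-1,0)-C,axis=1).round(4))
e=(C[0]+C[1]-C[2]-C[3]);print("yaw x",np.degrees(np.arctan2(e[1],e[0])), )
e=(C[0]+C[3]-C[1]-C[2]);print("yaw y-90",np.degrees(np.arctan2(e[1],e[0]))-90)
D=np.array([onz(s,*z3(*p),.04) for p in [(180,72),(440,175),(318,428),(35,315)]])[:,:2]
print("side",D.round(4).tolist(),D.mean(0).round(4))
e=(D[0]+D[1]-D[2]-D[3]);print("yaw x?",np.degrees(np.arctan2(e[1],e[0])))
# pointer tip, tail in top at .086
a=onz(t,*z1(205,290),.086);b=onz(t,*z1(425,215),.086)
print("bar",a,b,np.linalg.norm(a-b))
print(tri(t,z1(205,290),s,z3(237,290)))
print("trap")
C=np.array([onz(t,*z2(*p),.084) for p in [(425,153),(580,197),(547,355),(385,315)]])[:,:2]
print(C.round(4).tolist(),C.mean(0).round(4),np.linalg.norm(np.roll(C,-1,0)-C,axis=1).round(4))
e=(C[0]+C[3]-C[1]-C[2]);print("yaw y-90",np.degrees(np.arctan2(e[1],e[0]))-90)
e=(C[0]+C[1]-C[2]-C[3]);print("yaw x",np.degrees(np.arctan2(e[1],e[0])))
D=np.array([onz(s,*z4(*p),.084) for p in [(313,95),(432,148),(362,213),(242,165)]])[:,:2]
print("side",D.round(4).tolist(),D.mean(0).round(4))
print("cap",tri(t,z2(500,248),s,z4(343,103)))
print("tray far corners", onz(t,*z2(98,60),.036),onz(t,*z2(38,290),.036))
# pad by mask
for c,n,(x0,y0,x1,y1) in [(t,"top",(495,280,525,325)),(s,"side",(375,145,405,175))]:
    im=c["color"][y0:y1,x0:x1].max(2);m=(im<45).astype(np.uint8)
    k,l,st,ce=cv2.connectedComponentsWithStats(m);i=1+np.argmax(st[1:,4]);print(n,st[i],ce[i]+[x0,y0])
    if n=="top":p=ce[i]+[x0,y0]
    else: print("pad centre",tri(t,p,s,ce[i]+[x0,y0]), onz(t,*p,.05))
# bystanders
print("mouse",onz(t,284,368,.017),"solv",onz(t,299,145,0.0),"wrench end",onz(t,406,200,0),"rack",onz(t,205,141,.04))
```

```text
valve
[[0.5943, 0.223], [0.5878, 0.1304], [0.4958, 0.137], [0.5025, 0.2286]] [0.5451 0.1798] [0.0929 0.0922 0.0919 0.092 ]
yaw x -3.7970815792503334
yaw y-90 -4.084589161034998
side [[0.5842, 0.1323], [0.4936, 0.1406], [0.4986, 0.2314], [0.5907, 0.2254]] [0.5418 0.1824]
yaw x? -93.56300280502647
bar [0.53739058 0.20317381 0.086     ] [0.55401082 0.15526138 0.086     ] 0.05071324166145286
(array([0.53613855, 0.20887444, 0.06038981]), np.float64(0.008193933539740446))
trap
[[0.543, -0.2257], [0.5282, -0.2767], [0.4761, -0.2634], [0.4894, -0.2104]] [ 0.5092 -0.244 ] [0.0531 0.0537 0.0546 0.0557]
yaw y-90 -15.062220552657948
yaw x -15.116310593676479
side [[0.525, -0.2742], [0.4723, -0.2581], [0.4882, -0.2114], [0.5394, -0.2231]] [ 0.5062 -0.2417]
cap (array([ 0.50791168, -0.24296231,  0.10826675]), np.float64(0.0031235399671823206))
tray far corners [ 0.58159703 -0.1230696   0.036     ] [ 0.50077503 -0.10069827  0.036     ]
top [  7   9  13  25 191] [508.20418848 301.05759162]
side [  4   5  19  19 213] [388.76525822 158.49765258]
pad centre (array([ 0.48247485, -0.33322547,  0.05177591]), np.float64(0.002386801387091705)) [ 0.48372806 -0.33366217  0.05      ]
mouse [0.37746154 0.02784886 0.017     ] solv [0.76120714 0.00479155 0.        ] wrench end [ 0.66178205 -0.18205374  0.        ] rack [0.75439718 0.16249263 0.04      ]
```

```bash
python3 -m creep '22 -26 0 0 0 -3 -1;22 -26 0 0 0 -3 -1;22 -26 0 0 0 -3 -1;22 -26 0 0 0 -3 -1;22 -26 0 0 0 -3 -1;22 -26 0 0 0 -3 -1;22 -26 0 0 0 -3 -1;22 -26 0 0 0 -3 -1;22 -26 0 0 0 -3 -1;22 -26 0 0 0 -3 -1;22 -26 0 0 0 -3 -1;22 -26 0 0 0 -3 -1;22 -26 0 0 0 -3 -1;22 -26 0 0 0 -3 -1;22 -26 0 0 0 -3 -1;0 0 0 0 0 0 -1' 60; python3 -c "
from plant import env
import cv2
c=env.capture('wrist');cv2.imwrite('pics/b_wrist.png',c['color'][:,:,::-1]);print(env.sense()['joint_pos'])"
```

```text
t: 1.85
tcp_pos: [0.5308, 0.1863, 0.2306]
orientation: [[-0.428, 0.904, 0.001], [0.904, 0.428, 0.002], [0.001, 0.001, -1.0]]
ft_force: [-1.1, -0.5, 0.4]
grip_width: 0.0853
[-0.71294009  0.33873889  0.37056178  1.7541329  -0.14051654  1.07371328
  0.15112959]
```

View pics/b_wrist.png

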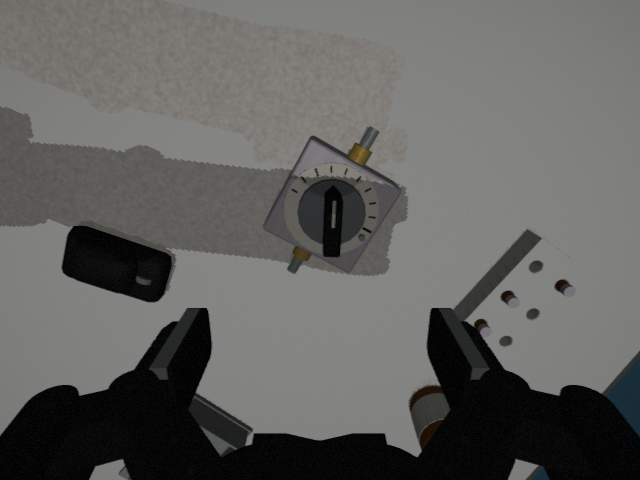

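The wrist view shows the dial at about (332,215), with the bar nearly vertical in the picture, so it already lies along the tool's x. Measured from the long tick, that puts it about 6 clicks open.

Run:
```python
from h import *
w=env.capture("wrist");t=env.capture("top")
im=w["color"];g=im.max(2)
cv2.imwrite("pics/z5.png",cv2.resize(im[120:285,250:415,::-1],None,fx=3.6,fy=3.6,interpolation=cv2.INTER_CUBIC))
m=np.zeros_like(g);m[170:275,290:370]=(g[170:275,290:370]<32)
k,l,st,ce=cv2.connectedComponentsWithStats(m);i=1+np.argmax(st[1:,4]);ys,xs=np.where(l==i)
print(st[i],ce[i])
for z in (.069,.086):
    P=np.array([onz(w,x,y,z)[:2] for x,y in zip(xs,ys)]);mu=P.mean(0);v=np.linalg.eigh(np.cov((P-mu).T))[1][:,1]
    print(z,mu,np.degrees(np.arctan2(v[1],v[0])),np.ptp((P-mu)@v))
```

```text
[ 323  188   21   73 1096] [332.44160584 226.14142336]
0.069 [0.5461627  0.17777982] 114.47732568759236 0.06300454632320718
0.086 [0.54313066 0.18257473] 114.47732568759234 0.059477606912035845
```

View pics/z5.png

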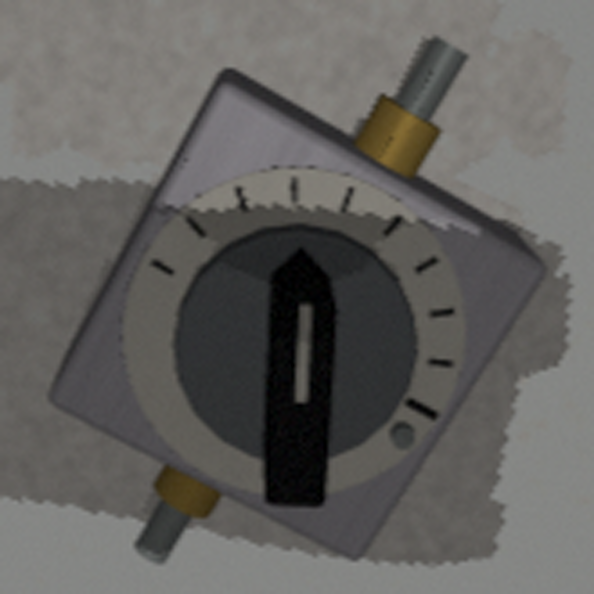

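Run:
```python
from h import *
w=env.capture("wrist")
f=lambda X,Y:(250+(X+.5)/3.6-.5,120+(Y+.5)/3.6-.5)
print("disc",onz(w,*f(295,343),.052))
C=np.array([onz(w,*f(*p),.04) for p in [(228,70),(545,268),(357,558),(50,398)]])[:,:2]
print(C.round(4).tolist(),C.mean(0))
e=C[1]+C[2]-C[0]-C[3];print(np.degrees(np.arctan2(e[1],e[0])))
print(env.sense()["tcp_pos"])
```

```text
disc [0.54178887 0.185818   0.052     ]
[[0.4997, 0.2359], [0.5907, 0.2269], [0.585, 0.1368], [0.4941, 0.1426]] [0.5423641  0.18554687]
-4.669136322180642
[0.52724676 0.19249007 0.23021757]
```

```bash
python3 -m creep '8 -5 -35 0 0 0 -1;8 -5 -35 0 0 0 -1;0 0 -30 0 0 0 -1;0 0 0 0 0 0 -1'
python3 - <<'E'
from h import *
w=env.capture('wrist');cv2.imwrite('pics/c_wrist.png',w['color'][:,:,::-1]);s=env.sense();print(s['tcp_pos'],s['orientation'][:,1])
E
```

```text
t: 2.45
tcp_pos: [0.5413, 0.1895, 0.1288]
orientation: [[-0.448, 0.894, 0.0], [0.894, 0.448, 0.009], [0.008, 0.004, -1.0]]
ft_force: [-0.4, -0.1, 0.2]
grip_width: 0.0855
[0.542553   0.18989801 0.1309224 ] [0.89399426 0.44802125 0.00715701]
```

View pics/c_wrist.png

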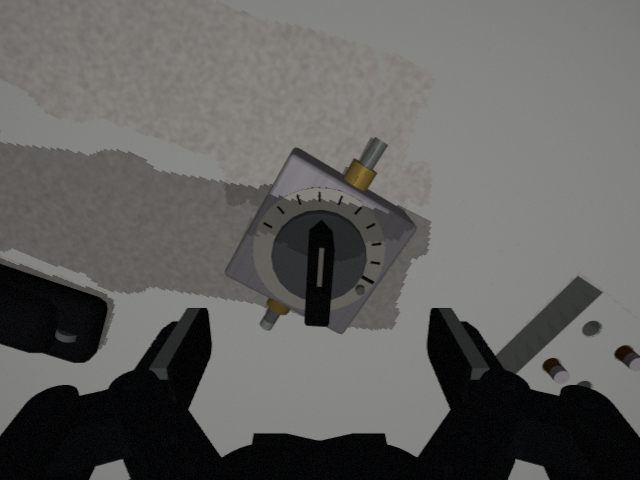

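The bar is centred between the fingers: bar at u≈319, finger midline at u≈320. I'll slide about 6 mm along the bar and go down.

```bash
python3 -m creep '2 -6 -25 0 0 0 -1;0 0 -25 0 0 0 -1;0 0 -18 0 0 0 -1;0 0 0 0 0 0 -1'
python3 - <<'E'
from h import *
w=env.capture('wrist');cv2.imwrite('pics/d_wrist.png',w['color'][:,:,::-1]);s=env.sense();print(s['tcp_pos'],s['orientation'][:,1])
E
```

```text
t: 2.9
tcp_pos: [0.5476, 0.1897, 0.0689]
orientation: [[-0.454, 0.891, 0.011], [0.891, 0.454, 0.017], [0.01, 0.018, -1.0]]
ft_force: [-0.7, 0.0, 0.1]
grip_width: 0.0853
[0.54847168 0.19011327 0.07022768] [0.89066689 0.4542154  0.02002146]
```

View pics/d_wrist.png

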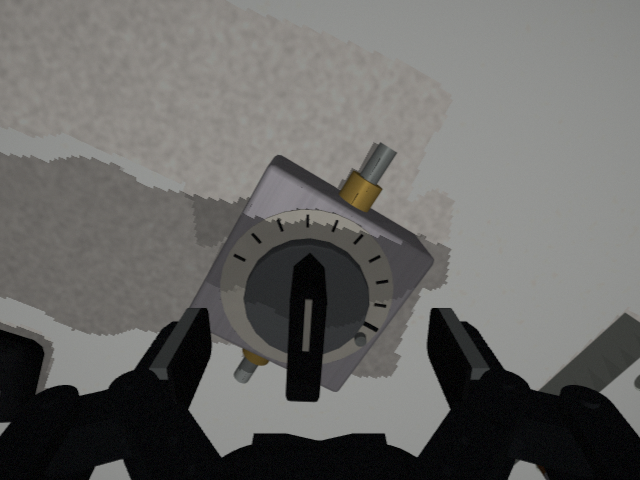

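Run:
```python
from h import *
w=env.capture('wrist');s=env.sense()
print("disc",onz(w,306,296,.052),"block",np.mean([onz(w,*p,.04) for p in [(279,156),(434,259),(337,390)]][0::2],axis=0))
print("bar tail/tip",onz(w,303,402,.086),onz(w,310,254,.086))
p=s['tcp_pos'];print(p,proj(w,p),proj(w,[.543,.183,.086]))
R=s['orientation'];print(cv2.Rodrigues(R@np.array([[np.cos(0),0,0],[0,1,0],[0,0,1]]))[0].T)
# tilt correction
z=R[:,2];print(np.degrees(np.cross(z,[0,0,-1])))
```

```text
disc [0.54400186 0.1836429  0.052     ] block [0.54649799 0.18412465 0.04      ]
bar tail/tip [0.55677887 0.15588849 0.086     ] [0.53004716 0.21579107 0.086     ]
[0.54901428 0.1900309  0.07081517] [322.95812903 309.99001533] [302.02037993 338.53765563]
[[1.63980819 2.67621206 0.03640974]]
[-1.05134681  0.82817757  0.        ]
```

```bash
python3 -m creep '-5 -7 -5 -1 0.8 -1 -1;0 0 0 0 0 0 -1;0 0 0 0 0 0 -1'; python3 -c "
from plant import env
print(env.sense()['tcp_pos'],env.sense()['orientation'])"
```

```text
t: 3.3
tcp_pos: [0.5457, 0.1839, 0.0696]
orientation: [[-0.438, 0.899, 0.005], [0.899, 0.438, 0.002], [-0.0, 0.005, -1.0]]
ft_force: [0.3, 0.3, -0.1]
grip_width: 0.0855
[0.54565796 0.18390309 0.06960179] [[-4.37843803e-01  8.99039371e-01  4.58409595e-03]
 [ 8.99051007e-01  4.37839804e-01  1.89569295e-03]
 [-3.02797073e-04  4.95135349e-03 -9.99987696e-01]]
```

```bash
python3 -m creep '-2 -1 -10 0 0 0 -1;0 0 -2 0 0 0 -1;0 0 0 0 0 0 -1;0 0 0 0 0 0 0;0 0 0 0 0 0 0.5;0 0 0 0 0 0 1;0 0 0 0 0 0 1;0 0 0 0 0 0 1' 60;  python3 - <<'E'
from h import *
w=env.capture('wrist');cv2.imwrite('pics/e_wrist.png',w['color'][:,:,::-1]);s=env.sense();print(s['tcp_pos'],s['orientation'][:,1],s['ft_force'],s['moment'],s['joint_pos'])
E
```

```text
t: 4.1
tcp_pos: [0.5446, 0.1835, 0.0575]
orientation: [[-0.438, 0.899, 0.007], [0.899, 0.438, 0.003], [-0.0, 0.008, -1.0]]
ft_force: [0.2, 3.4, 4.1]
grip_width: 0.0132
[0.54447486 0.18345837 0.05751555] [0.89893528 0.43801946 0.00736948] [ 2.42449493  3.51592592 -0.14758413] [ 0.48025681 -0.35389965 -0.0030483 ] [-0.63179268  0.56137821  0.30245566  1.90258904 -0.24763518  0.70615301
  0.26871669]
```

View pics/e_wrist.png

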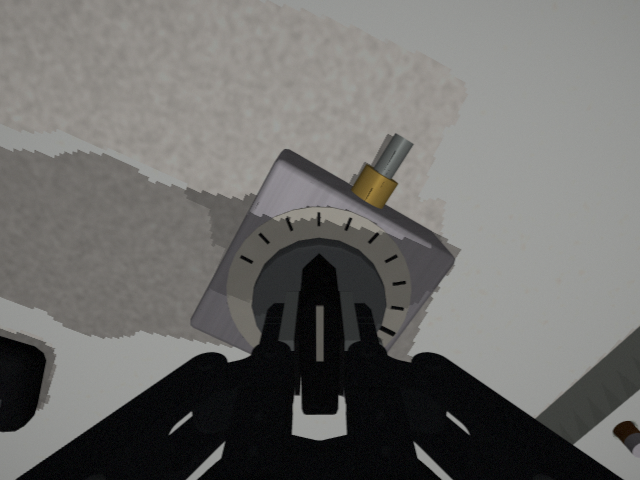

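The jaws hold the bar firmly (13 mm opening). Now I'll turn it clockwise.

```bash
cat > st.py <<'E'
from h import *
s=env.sense();y=s['orientation'][:,1]
print(s['tcp_pos'].round(4),'yaw_y',np.degrees(np.arctan2(y[1],y[0])).round(2),'tilt',np.degrees(np.cross(s['orientation'][:,2],[0,0,-1])).round(2),'F',s['ft_force'].round(1),'M',s['moment'].round(2),'q7',s['joint_pos'].round(2),s['grip_width'])
E
python3 -m creep '0 0 0 0 0 -6 1;0 0 0 0 0 -6 1;0 0 0 0 0 -6 1;0 0 0 0 0 -6 1;0 0 0 0 0 -6 1'; python3 st.py
```

```text
t: 4.65
tcp_pos: [0.5456, 0.1837, 0.0575]
orientation: [[0.088, 0.996, 0.009], [0.996, -0.088, -0.001], [0.0, 0.009, -1.0]]
ft_force: [1.4, 0.5, -2.2]
grip_width: 0.0131
[0.5456 0.1837 0.0575] yaw_y -5.02 tilt [0.03 0.53 0.  ] F [ 1.4  0.5 -2.2] M [-0.04 -0.03  0.08] q7 [-0.74  0.58  0.46  1.91 -0.37  0.72 -0.16] 0.013081461170596076
```

```bash
python3 -m creep '0 0 0 0 0 -6 1;0 0 0 0 0 -6 1;0 0 0 0 0 -6 1;0 0 0 0 0 -6 1;0 0 0 0 0 -6 1;0 0 0 0 0 -6 1' >/dev/null; python3 st.py
```

```text
[0.547  0.1832 0.0576] yaw_y -42.58 tilt [0.43 0.52 0.  ] F [ 1.6 -0.4 -3.2] M [0.09 0.04 0.02] q7 [-0.86  0.63  0.65  1.91 -0.52  0.77 -0.67] 0.012842740694734062
```

```bash
python3 -m creep '-1 0 0 0 0 -6 1;-1 0 0 0 0 -6 1;0 0 0 0 0 -6 1;0 0 0 0 0 -6 1;0 0 0 0 0 -6 1;0 0 0 0 0 -6 1;0 0 0 0 0 -3 1' >/dev/null; python3 st.py
```

```text
[0.5477 0.1818 0.0576] yaw_y -83.48 tilt [0.88 0.34 0.  ] F [ 0.8 -1.9 -1.1] M [0.42 0.08 0.04] q7 [-0.98  0.7   0.85  1.92 -0.68  0.84 -1.23] 0.013196327111429568
```

```bash
python3 -m creep '-1 0 0 0 0 -4 1;-1 0 0 0 0 -4 1;0 0 0 0 0 -3 1;0 0 0 0 0 -2 1' >/dev/null; python3 st.py;python3 -m creep '0 0 0 0 0 -1 1' >/dev/null; python3 st.py
```

```text
[0.5478 0.1813 0.0576] yaw_y -96.99 tilt [1.04 0.34 0.  ] F [ 0.7 -2.3  2. ] M [0.02 0.17 1.93] q7 [-1.02  0.73  0.91  1.92 -0.73  0.87 -1.41] 0.012922024308167291
[0.5478 0.1813 0.0576] yaw_y -97.88 tilt [1.1  0.31 0.  ] F [ 0.5 -2.2  1.2] M [-0.02  0.07  2.28] q7 [-1.02  0.73  0.92  1.92 -0.74  0.87 -1.43] 0.013407610120010544
```

At the stop: moment 2.3 N m, tool yaw −97°, against about −94° expected. Now I'll go back counter-clockwise to about −14°.

```bash
python3 -m creep '0 0 0 0 0 0 1;0 0 0 0 0 6 1;0 0 0 0 0 6 1;0 0 0 0 0 6 1;0 0 0 0 0 6 1;0 0 0 0 0 6 1;0 0 0 0 0 6 1;0 0 0 0 0 6 1;0 0 0 0 0 6 1;0 0 0 0 0 6 1;0 0 0 0 0 6 1' >/dev/null; python3 st.py;python3 -m creep '-1 0 0 0 0 6 1;0 0 0 0 0 4 1;0 0 0 0 0 2 1;0 0 0 0 0 0 1' >/dev/null; python3 st.py
```

```text
[0.5468 0.1833 0.0576] yaw_y -36.16 tilt [-0.13  0.91  0.  ] F [ 2.2  0.5 -2.2] M [-0.02  0.32 -0.02] q7 [-0.84  0.61  0.61  1.92 -0.5   0.74 -0.57] 0.012982419148079679
[0.5464 0.1836 0.0575] yaw_y -23.77 tilt [-0.5   0.93  0.  ] F [ 2.1  0.8 -1.8] M [-0.15  0.14 -0.  ] q7 [-0.79  0.6   0.54  1.92 -0.46  0.73 -0.4 ] 0.012958539017711304
```

```bash
python3 -m creep '0 0 0 0 0 5 1;0 0 0 0 0 4 1;0 0 0 0 0 1 1;0 0 0 0 0 0 1' >/dev/null; python3 st.py;  python3 - <<'E'
from h import *
w=env.capture('wrist');cv2.imwrite('pics/f_wrist.png',w['color'][:,:,::-1])
E
```

```text
[0.546  0.1838 0.0575] yaw_y -13.91 tilt [-0.71  0.78  0.  ] F [ 1.9  0.3 -0.5] M [-0.26  0.16  0.02] q7 [-0.76  0.59  0.49  1.92 -0.42  0.72 -0.26] 0.012924349996536823
```

View pics/f_wrist.png

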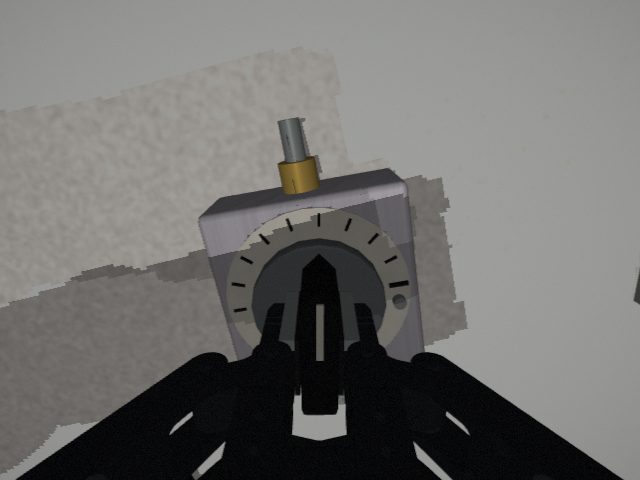

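The pointer at (319,255) lines up with the fourth tick after the long one, at (319,219). Releasing the dial and lifting.

```bash
python3 -m creep '0 0 0 0 0 0 0;0 0 0 0 0 0 -0.5;0 0 0 0 0 0 -1;0 0 0 0 0 0 -1;0 0 0 0 0 0 -1;0 0 15 0 0 0 -1;0 0 25 0 0 0 -1;0 0 40 0 0 0 -1;0 0 40 0 0 0 -1;0 0 0 0 0 0 -1' >/dev/null; python3 st.py;  python3 - <<'E'
from h import *
w=env.capture('wrist');cv2.imwrite('pics/g_wrist.png',w['color'][:,:,::-1])
E
```

```text
[0.5448 0.1822 0.1849] yaw_y -14.34 tilt [-0.62  0.7   0.  ] F [ 1.2  0.7 -0.4] M [-0.06 -0.06  0.03] q7 [-0.85  0.43  0.6   1.81 -0.29  0.98 -0.37] 0.08534189562249742
```

View pics/g_wrist.png

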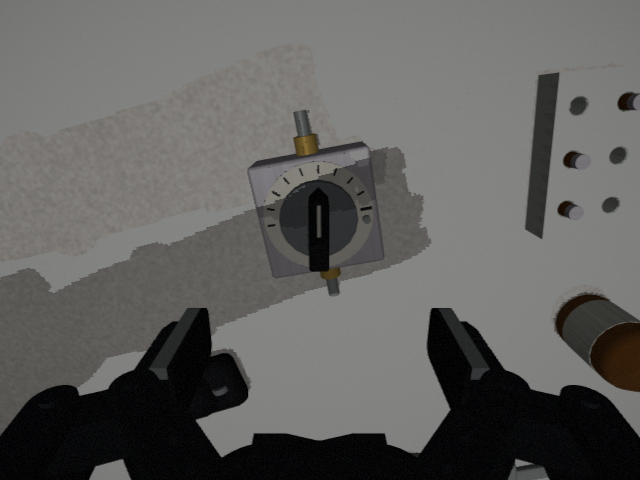

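The dial rests on click four after release: pointer and fourth tick are both at u≈318. Next is the ejector. The tool's x axis (yaw −14°) already nearly matches the trap's y axis (−15°), so I'll go over with the gripper shut.

```bash
python3 - <<'E'
from h import *
w=env.capture('wrist');s=env.sense();E=w["extrinsics"];o=-E[:3,:3].T@E[:3,3]
print("cam in tool",s['orientation'].T@(o-s['tcp_pos']))
E
python3 -m creep '-5 -35 3 0 0 0 1;-5 -35 0 0 0 0 1;-5 -35 0 0 0 0 1;-5 -35 0 0 0 0 1;-5 -35 0 0 0 0 1;-5 -35 0 0 0 0 1;-5 -35 0 0 0 0 1;-5 -35 0 0 0 0 1;-5 -35 0 0 0 0 1;-5 -35 0 0 0 0 1;-5 -35 0 0 0 0 1;-5 -35 0 0 0 0 1;-5 -35 0 0 0 0 1;-5 -35 0 0 0 0 1;-5 -35 0 0 0 0 1;0 0 0 0 0 0 1' >/dev/null; python3 st.py;  python3 - <<'E'
from h import *
for n in ("wrist","top"):
    w=env.capture(n);cv2.imwrite(f'pics/i_{n}.png',w['color'][:,:,::-1])
E
```

```text
cam in tool [ 0.08340737  0.00017097 -0.14415554]
[ 0.4477 -0.357   0.1696] yaw_y -13.98 tilt [-0.66 -1.22 -0.  ] F [-0.7 -0.4 -0. ] M [-0.05 -0.   -0.  ] q7 [ 0.11  0.48  0.67  1.8  -0.34  1.01  0.68] 6.153106296310472e-05
```

View pics/i_wrist.png

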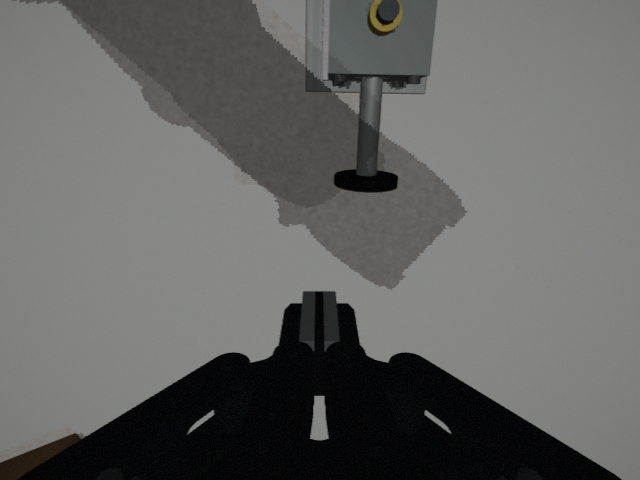

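View pics/i_top.png

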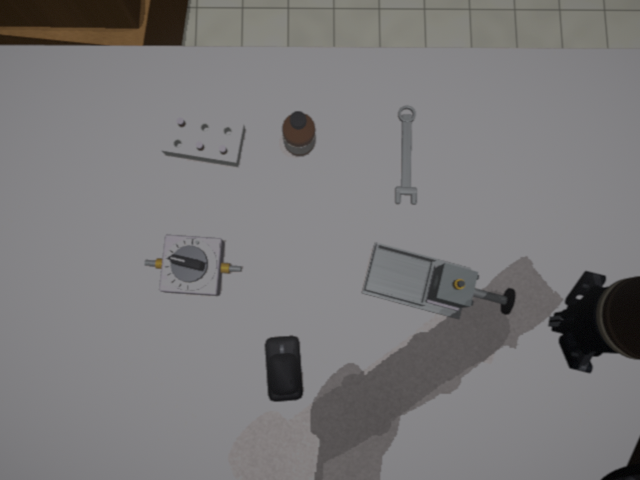

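Run:
```python
from h import *
w=env.capture('wrist');p=onz(w,366,175,.072);print("pad top",p)
print("cap",onz(w,387,12,.108))
yv=np.array([np.sin(np.radians(15.1)),np.cos(np.radians(15.1))])
y2=onz(w,387,12,.108)[:2]-p[:2];print(np.linalg.norm(y2),np.degrees(np.arctan2(y2[0],y2[1])))
s=env.sense()
for c in (p[:2]-.035*yv,):print(c,(c-s['tcp_pos'][:2])*1000)
```

```text
pad top [ 0.48481513 -0.32107605  0.072     ]
cap [ 0.50774249 -0.24089767  0.108     ]
0.08339205864254629 15.95811475959388
[ 0.47569747 -0.35486759] [25.527726   -3.80496047]
```

```bash
python3 -m creep '13 -10 0 -0.7 -1.2 -1 1;13 -7 0 0 0 0 1;0 0 -30 0 0 0 1;0 0 -30 0 0 0 1;0 0 -30 0 0 0 1;0 0 0 0 0 0 1' >/dev/null; python3 st.py;  python3 - <<'E'
from h import *
for n in ("wrist","top"):
    w=env.capture(n);cv2.imwrite(f'pics/j_{n}.png',w['color'][:,:,::-1])
E
```

```text
[ 0.4863 -0.3623  0.0764] yaw_y -14.17 tilt [-0.15  0.6   0.  ] F [-1.3  0.4 -0.6] M [0.01 0.05 0.02] q7 [ 0.16  0.62  0.59  1.82 -0.47  0.83  0.74] 0.000237800749817759
```

View pics/j_wrist.png

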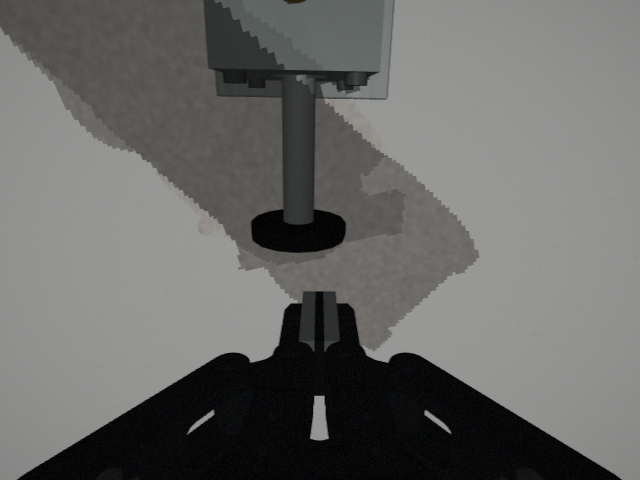

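View pics/j_top.png

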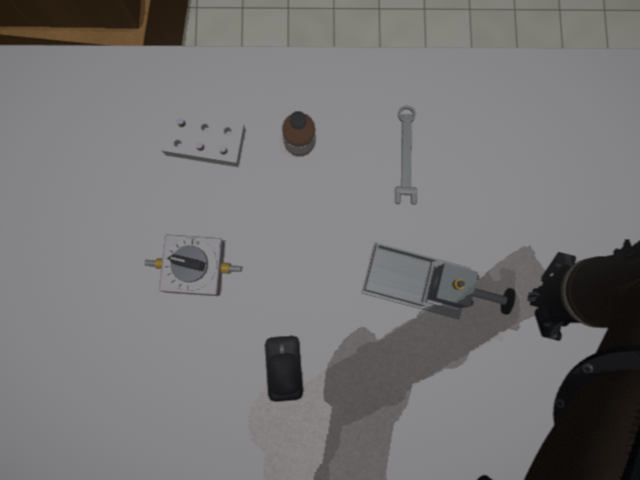

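```bash
python3 -m creep '-14 -11 0 0 0 -0.7 1;0 0 0 0 0 0 1;0 0 0 0 0 0 1' >/dev/null; python3 st.py; python3 -m creep '0 0 -17 0 0 0 1;0 0 -17 0 0 0 1;0 0 0 0 0 0 1;0 0 0 0 0 0 1' >/dev/null; python3 st.py
```

```text
[ 0.4746 -0.3781  0.0845] yaw_y -14.96 tilt [0.26 1.14 0.  ] F [-0.5 -0.5 -1.1] M [0.03 0.02 0.01] q7 [ 0.19  0.61  0.59  1.83 -0.46  0.83  0.75] 6.727150401286635e-06
[ 0.476  -0.3808  0.0543] yaw_y -15.08 tilt [0.47 1.52 0.  ] F [0.7 0.4 1.6] M [ 0.03  0.03 -0.07] q7 [ 0.21  0.65  0.56  1.85 -0.5   0.76  0.78] -0.00017594720933325158
```

```bash
python3 -m creep '-5 1 -8 0.5 1.5 0 1;-1 0 -4 0 0 0 1;0 0 0 0 0 0 1' >/dev/null; python3 st.py
python3 - <<'E'
from h import *
w=env.capture("wrist");cv2.imwrite(f'pics/k_wrist.png',w['color'][:,:,::-1])
E
python3 st.py
```

```text
[ 0.4705 -0.3805  0.0436] yaw_y -15.08 tilt [0.01 0.02 0.  ] F [-0.1 -0.   0.8] M [0.01 0.03 0.01] q7 [ 0.22  0.67  0.56  1.84 -0.49  0.77  0.78] 0.00028831916915685746
[ 0.4706 -0.3805  0.0437] yaw_y -15.07 tilt [0.01 0.03 0.  ] F [ 0.8  0.4 -0.3] M [0.02 0.01 0.04] q7 [ 0.22  0.67  0.56  1.84 -0.49  0.77  0.78] -0.0002387992038391543
```

View pics/k_wrist.png

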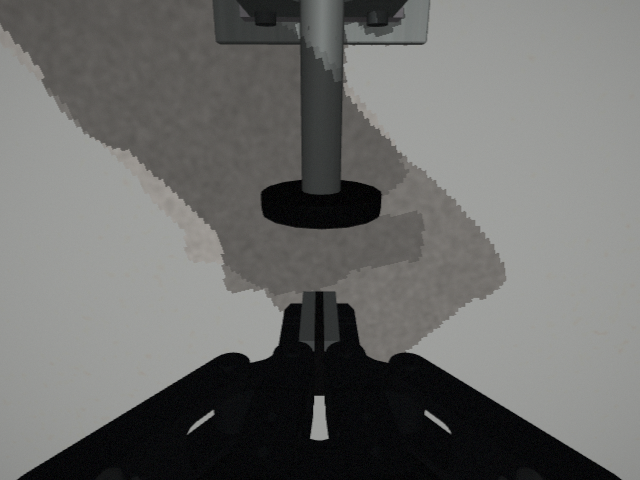

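Pad and fingers share the same column (u≈320), so the alignment is good. Pushing along (0.26, 0.966).

```bash
python3 -m creep '2.6 9.7 0 0 0 0 1;2.6 9.7 0 0 0 0 1;2.1 7.7 0 0 0 0 1;2.1 7.7 0 0 0 0 1;2.1 7.7 0 0 0 0 1' >/dev/null; python3 st.py;python3 -m creep '2.1 7.7 0 0 0 0 1;2.1 7.7 0 0 0 0 1' >/dev/null; python3 st.py
```

```text
[ 0.4827 -0.3361  0.0443] yaw_y -15.14 tilt [0.15 0.06 0.  ] F [-1.2 -4.4 -3.7] M [-0.96  0.14 -0.02] q7 [ 0.13  0.65  0.57  1.89 -0.5   0.75  0.71] 3.953147365198957e-05
[ 0.4869 -0.3205  0.0443] yaw_y -15.18 tilt [0.27 0.06 0.  ] F [-0.1 -4.1 -3.7] M [-0.86  0.09 -0.02] q7 [ 0.1   0.64  0.57  1.9  -0.5   0.74  0.69] -0.00020926233315250655
```

```bash
python3 -m creep '2.1 7.7 0 -0.2 0 0 1;2.1 7.7 0 0 0 0 1;1.3 4.8 0 0 0 0 1' >/dev/null; python3 st.py;python3 -m creep '0.8 2.9 0 0 0 0 1;0.8 2.9 0 0 0 0 1' >/dev/null; python3 st.py;python3 - <<'E'
from h import *
for n in ("wrist","side"):
    w=env.capture(n);cv2.imwrite(f'pics/l_{n}.png',w['color'][:,:,::-1])
E
```

```text
[ 0.4928 -0.2993  0.0445] yaw_y -15.19 tilt [0.59 0.07 0.  ] F [ -6.5 -21.9  -6.5] M [-4.5   1.5   0.04] q7 [ 0.05  0.63  0.58  1.92 -0.5   0.73  0.65] -0.0002786280415020576
[ 0.4926 -0.2997  0.0447] yaw_y -15.43 tilt [1.19 0.03 0.  ] F [ -2.  -13.4  -9.3] M [-2.94  0.35 -0.07] q7 [ 0.04  0.63  0.59  1.93 -0.49  0.72  0.64] -1.8062535483185153e-06
```

View pics/l_wrist.png

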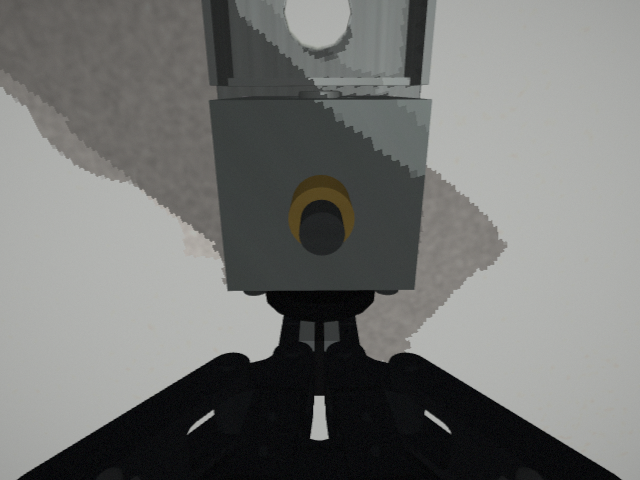

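View pics/l_side.png

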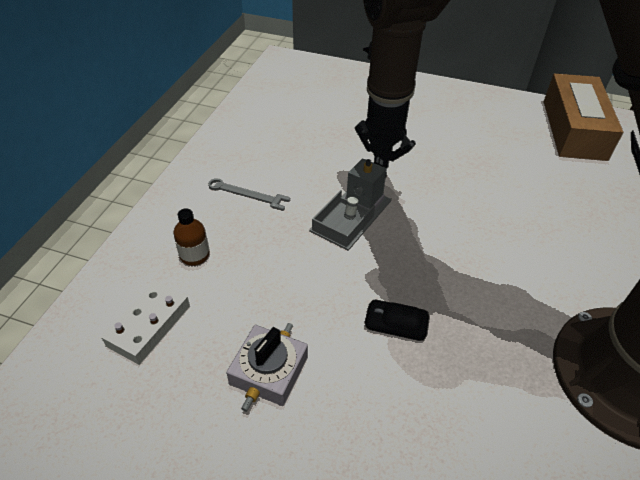

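The rod met a hard stop: force rose to about 22 N at 59 mm TCP distance, and home is about 58. The cartridge stands upright in the tray at about (352,207) in the side view. Backing off, then checking.

```bash
python3 -m creep '-2.6 -9.7 0 0 0 0 1;-5.2 -19.3 0 0 0 0 1;-7.8 -29 0 0 0 0 1;-7.8 -29 0 0 0 0 1;0 0 20 0 0 0 1;0 0 40 0 0 0 1;0 0 40 0 0 0 1;0 0 0 0 0 0 1;0 0 0 0 0 0 1' >/dev/null; python3 st.py;python3 - <<'E'
from h import *
C={}
for n in ("top","side"):
    w=env.capture(n);C[n]=w;im=w['color'][:,:,::-1];cv2.imwrite(f'pics/m_{n}.png',im)
    x,y,ww,h=(355,230,170,100) if n=="top" else (300,140,110,115)
    cv2.imwrite(f'pics/mz_{n}.png',cv2.resize(im[y:y+h,x:x+ww],None,fx=4.7,fy=4.7,interpolation=cv2.INTER_CUBIC))
E
```

```text
[ 0.4694 -0.3818  0.1472] yaw_y -15.12 tilt [ 0.39 -0.02  0.  ] F [-0.   0.1 -0.2] M [ 0.03  0.   -0.  ] q7 [ 0.15  0.54  0.66  1.77 -0.39  0.96  0.7 ] 0.0005782209852824772
```

View pics/mz_top.png

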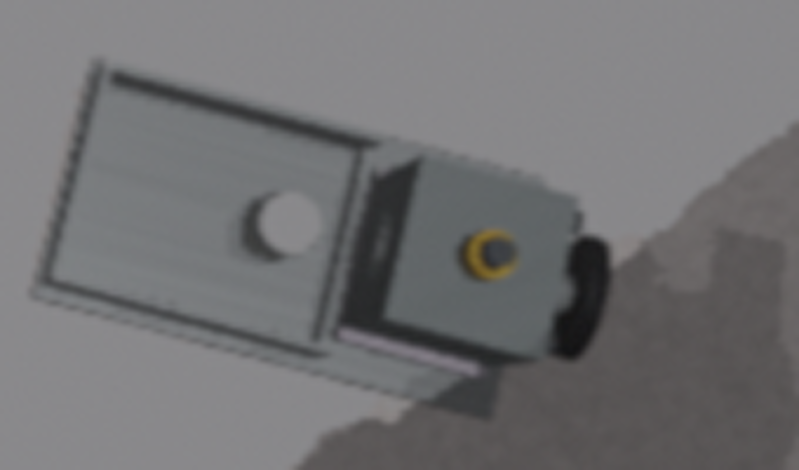

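View pics/mz_side.png

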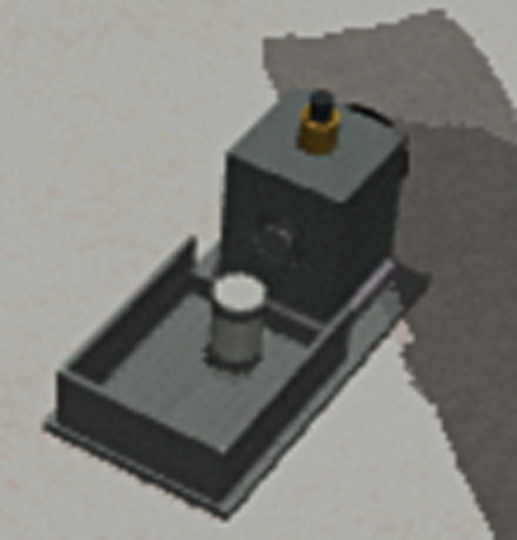

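View pics/m_top.png

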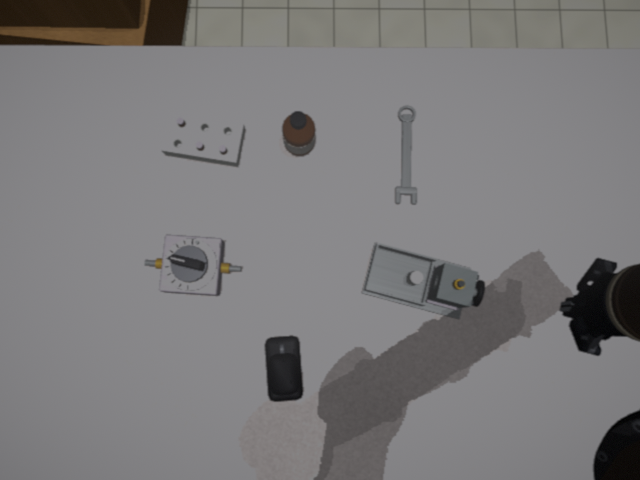

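```bash
python3 - <<'E'
from h import *
t=env.capture("top");a=np.radians(-15.1);o=np.array([.508,-.243]);X=np.array([np.cos(a),np.sin(a)]);Y=np.array([-np.sin(a),np.cos(a)])
c=onz(t,(290.5)/4.7-.5+355,(223.5)/4.7-.5+230,.044)[:2]-o;print("cart",c@X,c@Y)
im=t["color"].max(2);x0,y0,x1,y1=472,275,488,312
m=(im[y0:y1,x0:x1]<35).astype(np.uint8);k,l,st,ce=cv2.connectedComponentsWithStats(m);i=1+np.argmax(st[1:,4]);p=ce[i]+[x0,y0];print(st[i],p)
q=onz(t,*p,.055)[:2]-o;q0=onz(t,508.2,301.06,.05)[:2]-o;print("pad",q@Y,q0@Y)
for u in ((590,240),(607,242)):
    r=onz(t,u[0]/4.7+355,u[1]/4.7+230,.072)[:2]-o;print(r@Y)
E
python3 st.py
```

```text
cart 0.00029310618927840665 0.05739907373433996
[  1   6  11  25 139] [478.48201439 293.26618705]
pad -0.04335229371190939 -0.09384904499228723
-0.03760806145965952
-0.043285496593301505
[ 0.4688 -0.382   0.1461] yaw_y -15.15 tilt [ 0.39 -0.12  0.  ] F [ 0.2 -0.4 -0.4] M [ 0.01  0.   -0.  ] q7 [ 0.15  0.54  0.66  1.77 -0.39  0.96  0.7 ] -2.0559302552782287e-05
```

```bash
python3 -c "
from plant import env
print(env.sense()['t'],env.hand_in())"
```

```text
the job is handed in; nothing more can be done
15.35 None
```

The job is done and handed in at 15.35 s (limit 69 s); no verdict is reported, so the following is from my own checks.

- **Dial:** I turned it from six clicks open clockwise to its stop, where the moment rose to about 2.3 N m. I then opened it four clicks counter-clockwise and let go. A close wrist view after release showed the pointer on the fourth tick after the long one. A later overhead view showed no change.
- **Ejector rod:** I pushed it with the gripper shut until it hit its end stop, where the force rose to about 22 N. I then backed off. The middle of its push pad measured 43 mm from the housing centre, as expected when fully home.
- **Cartridge:** It stands upright in the catch tray, at about x = 0 and y = 57 mm in the housing's frame. Its middle should be about 25 mm above the bench.
- **Other things:** The mouse, bottle, rack and wrench look unmoved in the overhead view, and the robot was clear of everything at hand-in.

**Disagreements:** At the stop the tool read about 3° past the expected angle, which I put down to slip or give in the grip. My position estimates from the different cameras also differed by 3 to 6 mm for the valve and about 4 mm for the trap. I corrected for that with closer views and measured poses before gripping and pushing.

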